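# Load the remedy crate and hold it in the squeeze clamp

### The job

Stand the two loose amber bottles upright in the two empty cells of the little wooden crate, one per cell, leaving the bottle that is already there in its cell and not shoving about the jar, tin, carton and scoop near by. Then pump the clamp by squeezing its pair of upright handles together and letting them spread again, until the rubber pad has pushed the crate up against the wooden stop block and is itself pressed about half way in on its pin (the black ring round the pin then just reaches the steel jaw), never nearly all the way in, which would crush the crate. Finish while still holding the handles squeezed like that: do not let go, for the clamp slackens as soon as the handles are released.

Things in the scene. Friction and masses are not known exactly. Their poses are not given: they have to be found in the camera images.
- bottle_a: first bottle to load, loose on the counter: amber glass bottle with a plain paper label and black screw cap, body 38 mm diameter straight up to 82 mm, shoulder to 90 mm, cap 28 mm diameter, 109 mm tall in all, about 90 g; origin at the centre of its underside, z up along it
- bottle_b: second bottle to load, the same in every way: amber glass bottle with a plain paper label and black screw cap, body 38 mm diameter straight up to 82 mm, shoulder to 90 mm, cap 28 mm diameter, 109 mm tall in all, about 90 g; origin at the centre of its underside, z up along it
- bottle_c: the same kind of bottle, already standing in the crate's cell next to the stop block; it stays there
- crate: open wooden crate, loose, 66 (x) by 190 (y) by 45 mm high, walls, floor and two dividers 5 mm: three cells in a row along its y, 56 by 57 mm inside, centres at y = -61.7, 0, +61.7 mm; the first two start empty, the last (stop side) holds bottle_c. Origin at the centre of its underside, z up. Stands on the clamp's board between low rails, its +y end 3 to 6 mm from the stop
- stop: dark wooden stop block fixed on the board, 100 mm (x) by 30 mm (y) by 50 mm high, origin at the centre of its underside; the crate is pressed against its -y face, 15 mm from its centre
- clamp: clamp base: plywood board 150 (x) by 590 (y) by 8 mm screwed to the counter, a black clamp head 50 by 115 mm, 70 mm high, centred at y = -170 mm, a toothed steel bar through it along y. Origin on the counter surface under the board; jaw and pad travel along +y towards crate and stop. The crate's axes are parallel to these within 0.02 rad
- grip_mid (a point): the point midway between the two handles at the height of their grips, 120 mm above the counter; its y axis is the line along which the handles close. Nothing stands above the grips. Squeezing takes 3 to 8 N with the pad free, 10 to 20 N when it presses
- handle_front: crate-side handle: steel lever out of the head with a rubber cross-grip on top, 18 mm diameter, 44 mm long along the clamp's x, its centre 120 mm above the counter. The two handles are coupled and swing towards each other equally: 66 mm over the outsides of the grips at rest, 40 mm fully squeezed; they spring apart by themselves. Origin at the lever's pivot, 30 mm above the counter
- handle_rear: the other handle, on the side away from the crate, mirror image of the front one
- pad_face (a point): centre of the front of the rubber pad (50 x 40 mm), 36 mm above the counter; meets the crate's -y end. A full squeeze drives it 13 to 26 mm ahead (0.93 mm per mm the grips close, after up to 8 mm lost while the pawl finds a tooth). On release the jaw stays put if the pad is free; once pressing, it backs off until the pad is in 0 to 5 mm, and the next squeeze presses again
- pad (a joint): how far the pad is pushed in on its sprung pin, metres: 0 free, 0.010 half way (black ring of the pin at the jaw's face), 0.020 hard home. Spring 0.8 N per mm. The crate starts to slide on the board at about 2 to 5 N
- big_jar: bystander, leave alone: large clear jar with a steel lid, 68 mm diameter, 105 mm tall, standing among the bottles; origin at the centre of its underside
- tin: bystander, leave alone: steel tin, 72 mm diameter, 85 mm tall; origin at the centre of its underside
- carton_a: bystander, leave alone: white carton 60 x 60 x 100 mm; origin at the centre of its underside
- scoop: bystander, leave alone: wooden scoop lying flat, 110 mm long, at the near edge; origin under its middle
There are look-alikes about, which are no part of the job. What is shaped like the bottle_a but purple is not meant. There is more than one size of the crate; the one meant has the size given above.

How it is judged:
By the outcome, as a careful person would: the job done as asked, in the order asked, and still so for the second after the job is handed in, while the arm keeps its last pose, push and grip.
It also fails if it takes over 72 s, if anything falls off the work surface, if the arm or the gripper's body presses on something with over 40 N, if the wrist force passes 120 N, or if a joint passes its speed limit or range.

### The arm

A 6-joint arm with a two-finger parallel gripper is mounted at the origin on the work surface. World frame = base frame: x ahead of the robot, y to its left, z up, the work surface at z = 0. Lengths are in m, angles in rad, forces in N, time in s.
With the tool pointing down it reaches from about 0.225 to 0.875 m from the base axis. Payload 3.4 kg.
Tool frame: the origin (TCP) lies at the very end of the fingers, on their centre line; the grasp point (between the pads) lies 19 mm behind it (manip.grasp_offset is the distance from the TCP to the grasp point, in m); x points along the fingers, y is the direction in which the jaws open and shut, and the axes are right-handed (so a half turn about x gives the same grasp; the last joint's range is limited). The gripper opens to 85 mm and grips with 20 to 120 N. Pads are 22 mm wide; open, the fingers measure 114 mm over their backs; the gripper's body (76 mm by 85 mm) begins 54 mm behind the grasp point. The pads swing forward as they close: fully open they stand 13 mm farther back than shut.
Start: joints at [1.217, 0.276, 1.505, -0, 1.361, -0.121], TCP at [0.133, 0.56, 0.231] pointing down, gripper open.
Joint ranges: [-2.89, 2.89], [-0.75, 2.08], [0.22, 2.7], [-1.18, 4.32], [0.11, 2.71], [-2.7, 2.7]. Speed limits (rad/s): [2.57, 2.57, 3.14, 3.14, 3.14, 3.14].

### API

Orientations are given as a unit quaternion [w, x, y, z].
In Python, from rig import manip gives the robot as it stands.
- The arm moves only by the tool step_arm, never from a script. Its argument "increments" is a list of rows, each an object with "grip": the opening, from 0 (shut) to 1 (fully open); "delta_pos": the shift along the world's x, y, z in m, a list of three; "twist": the turn about the world's z in degrees. A call has 1 to 10 rows; each row shifts and turns the commanded pose from where the row before left it; what a row does not reach is not made up. A row lasts 1/12 s, in which the tool goes at most 41.7 mm and 7.16 degrees, less where a joint would pass 70% of its speed; a pose out of reach is approached as far as the arm can. A call with a gripper value outside its range is refused whole. The fingers move at their own pace and stop on an object; "force" is the grip in N (left out, the last holds). Time passes only in rows, so rows that do not move let the fingers close. It gives the time, the measured TCP pose, the force and the opening at its end, in the units of the state.
- manip.get_state(): the state, without advancing time (a new reading comes with each control period).
- manip.get_image(name): name is "scene" or "top"; returns a dict with "img" (420x560x3 uint8, red, green, blue), "fx", "fy", "cx", "cy" (pixels), "rvec" (rotation vector, rad) and "tvec" (3), from world to camera coordinates, as OpenCV has them. Camera axes: x right, y down, z forward; pixel columns grow to the right and rows downward; lengths in m; the calibration is good to about 2 mm. A picture is of the moment at which its call begins. There is no depth.
- manip.sign_off(): hands the job in, once; it reports no verdict.
The state is a dict: "clock": time; "qpos": joint angles; "qd": joint speeds; "effort": joint torques, N m; "position": TCP position; "ee_rot": TCP orientation; "contact_force": force on the tool from outside, world axes, zero at the start; "moment": the same for the moment, N m; "width": finger opening in m.
Only numpy, scipy, OpenCV 4.12 (cv2) and the standard library are available. Lean on these libraries where they do the work, as an engineer would, in place of code of your own. Each camera call takes 0.05 s, during which the arm holds its last target. There are 200 camera calls.

## Working session

There is one attempt and no reset: what is moved stays moved. The work goes in short steps, Python scripts to look and compute and a tool call to move; the robot and the scene stay as the last step left them, time stands still between calls to the robot, and variables do not carry over. Pictures are saved under pics/ and viewed, about 8 in all and at most 12, crops included, and the job is handed in when it is done.

Besides the shell and the picture viewer there is one more tool, called after ">>>" as a command line: name --argument value ..., lists and objects as JSON in quotes. step_arm: Moves the arm, as the interface text tells. Its arguments: {"type":"object","properties":{"increments":{"type":"array"},"force":{"type":"number"}},"required":["increments"]}

```bash
mkdir -p pics; cat > h.py <<'E'
import sys; sys.path.insert(0,'.')
import numpy as np, cv2
from rig import manip
def snap(n,f=None):
    d=manip.get_image(n)
    if f: cv2.imwrite('pics/'+f,d['img'][:,:,::-1])
    np.save('last_'+n+'.npy',d,allow_pickle=True); return d
def load(n): return np.load('last_'+n+'.npy',allow_pickle=True).item()
def ray(d,u,v):
    R=cv2.Rodrigues(np.array(d['rvec'],float))[0]; t=np.array(d['tvec'],float).ravel()
    return -R.T@t, R.T@np.array([(u-d['cx'])/d['fx'],(v-d['cy'])/d['fy'],1])
def onz(d,u,v,z):
    c,r=ray(d,u,v); return c+r*(z-c[2])/r[2]
def proj(d,P):
    return cv2.projectPoints(np.array(P,float).reshape(-1,3),np.array(d['rvec'],float),np.array(d['tvec'],float),np.array([[d['fx'],0,d['cx']],[0,d['fy'],d['cy']],[0,0,1.]]),None)[0].reshape(-1,2)
E
ls; python3 - <<'E'
from h import *
a=snap('scene','s0.png');b=snap('top','t0.png')
for d in(a,b): print(ray(d,280,210))
print(manip.get_state())
E
```

```text
h.py
pics
(array([ 1.05335937, -0.24738501,  0.67746224]), array([-0.70488473,  0.27097727, -0.65552302]))
(array([0.29299723, 0.01578466, 1.1774401 ]), array([ 0.13994736, -0.01703389, -0.99008342]))
{'clock': 0.1, 'qpos': array([ 1.21700530e+00,  2.76500203e-01,  1.50597302e+00, -3.12261791e-05,
        1.36073309e+00, -1.21013432e-01]), 'qd': array([-0.00071677, -0.00150146, -0.00270834, -0.00097409, -0.0005841 ,
        0.00076901]), 'effort': array([ 1.47141865e-03, -4.17700624e+01, -2.46405011e+01, -1.74844577e-04,
        5.92255892e-03,  9.75707621e-06]), 'position': array([0.13250145, 0.55904267, 0.23055758]), 'ee_rot': array([ 0.70219919,  0.08155425,  0.70244655, -0.08266835]), 'contact_force': array([-0.16754162,  0.51747767, -0.55067553]), 'moment': array([0.05720667, 0.02874817, 0.01522993]), 'width': 0.08542290286980359}
```

View pics/s0.png

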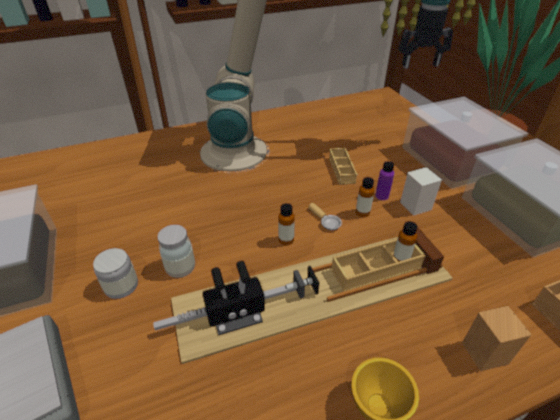

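View pics/t0.png

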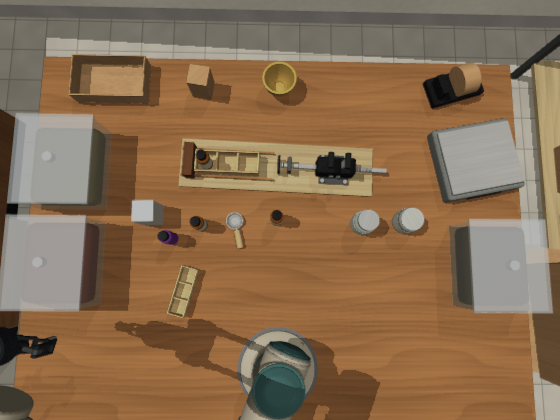

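Candidates. Amber bottles: scene (287,222) and (365,197), top (277,216) and (198,223). The purple one at top (167,237) is a look-alike, and bottle_c is in the crate at top (203,157). Crates: the one on the board at top (225,163) is the right one. The small one at (183,292) and the box at (110,78) are look-alikes. I'll check this in one enlarged crop.

```bash
python3 - <<'E'
from h import *
d=load('top');i=d['img'][125:255,130:400,::-1]
cv2.imwrite('pics/t0c.png',cv2.resize(i,None,fx=2.96,fy=2.96,interpolation=cv2.INTER_CUBIC))
d=load('scene');i=d['img'][165:345,155:465,::-1]
cv2.imwrite('pics/s0c.png',cv2.resize(i,None,fx=2.58,fy=2.58,interpolation=cv2.INTER_CUBIC))
E
```

```text
(no output)
```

View pics/t0c.png

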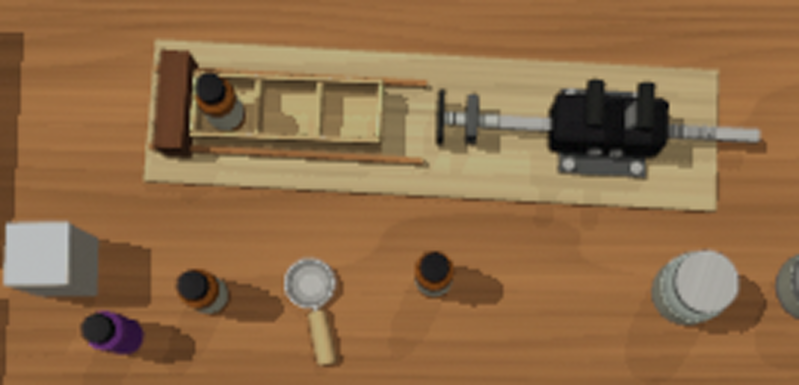

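View pics/s0c.png

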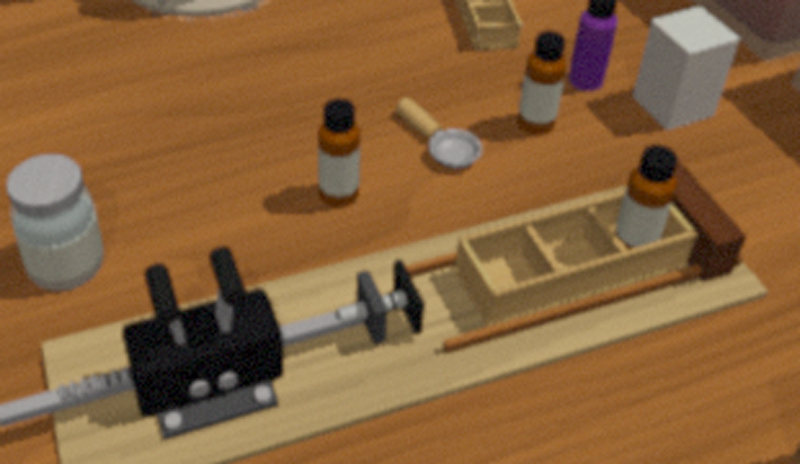

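The crops confirm the choice: two amber bottles at crop (434,266) and (193,287), purple at (99,329), and the crate on the board with two empty cells towards the pad.

```bash
python3 - <<'E'
from h import *
np.set_printoptions(precision=4,suppress=True)
t=load('top');s=load('scene')
T=lambda U,V,z:onz(t,130+U/2.96,125+V/2.96,z)
S=lambda U,V,z:onz(s,155+U/2.58,165+V/2.58,z)
for n,U,V,z in [('A',434,264,.109),('B',193,286,.109),('purple',99,328,.109),('C',211,87,.117),('bd1',155,40,.008),('bd2',717,70,.008),('bd3',716,210,.008),('bd4',145,181,.008),('cr',382,82,.053),('cr',379,143,.053),('div2',320,82,.053),('div2',319,139,.053),('div1',257,78,.053),('div1',256,136,.053),('pad',439,117,.036),('hf',596,101,.129),('hr',646,103,.129),('stopedge',190,55,.058),('stopedge',186,150,.058),('jar',707,283,.105),('carton',38,253,.1)]: print(n,T(U,V,z)[:2])
print('scene')
for n,U,V,z in [('A',340,107,.109),('B',550,40,.109),('C',659,154,.117),('bd',42,345,.008),('bd',765,290,.008),('cr',460,240,.053),('cr',493,284,.053),('hf',222,254,.129),('hr',159,270,.129)]: print(n,S(U,V,z)[:2])
E
```

```text
A [0.4322 0.0067]
B [0.4094 0.23  ]
purple [0.3697 0.3149]
C [0.5973 0.2182]
bd1 [0.6782 0.2989]
bd2 [ 0.654 -0.29 ]
bd3 [ 0.5046 -0.2855]
bd4 [0.5284 0.3032]
cr [0.6231 0.0599]
cr [0.5605 0.062 ]
div2 [0.6222 0.1219]
div2 [0.5638 0.1217]
div1 [0.6255 0.1849]
div1 [0.5661 0.1842]
pad [0.5923 0.0023]
hf [ 0.5851 -0.1436]
hr [ 0.5838 -0.1907]
stopedge [0.6467 0.2515]
stopedge [0.5499 0.2519]
jar [ 0.4173 -0.2504]
carton [0.4401 0.3774]
scene
A [0.4365 0.0063]
B [0.4199 0.2283]
C [0.5971 0.2223]
bd [ 0.5125 -0.2852]
bd [0.6828 0.2956]
cr [0.5713 0.0597]
cr [0.6228 0.0625]
hf [ 0.5783 -0.1437]
hr [ 0.576  -0.1899]
```

Board centre is about (0.591, 0.007) with yaw about -2.3°. The crate's empty cells are near (0.595, 0.154) and (0.5925, 0.0925). Bottle B is at about (0.415, 0.229) and A at about (0.434, 0.0065). I'll take B first, with the jaws along x.

>>> step_arm --increments '[{"grip": 1,"delta_pos": [0.0235,-0.0275,0],"twist": -6.6},{"grip": 1,"delta_pos": [0.0235,-0.0275,0],"twist": -6.6},{"grip": 1,"delta_pos": [0.0235,-0.0275,0],"twist": -6.6},{"grip": 1,"delta_pos": [0.0235,-0.0275,0],"twist": -6.6},{"grip": 1,"delta_pos": [0.0235,-0.0275,0],"twist": -6.6},{"grip": 1,"delta_pos": [0.0235,-0.0275,0],"twist": -6.6},{"grip": 1,"delta_pos": [0.0235,-0.0275,0],"twist": -6.6},{"grip": 1,"delta_pos": [0.0235,-0.0275,0],"twist": -6.6},{"grip": 1,"delta_pos": [0.0235,-0.0275,0],"twist": -6.6},{"grip": 1,"delta_pos": [0.0235,-0.0275,0],"twist": -6.6}]' --force 30

```text
clock: 0.93
position: [0.3682, 0.2829, 0.2311]
ee_rot: [0.543, 0.453, 0.543, -0.453]
contact_force: [0.7, 1.0, -0.7]
width: 0.0854
```

>>> step_arm --increments '[{"grip": 1,"delta_pos": [0.0235,-0.0275,0],"twist": -6.6},{"grip": 1,"delta_pos": [0.0235,-0.0275,0],"twist": -6.4},{"grip": 1,"delta_pos": [0,0,-0.01]},{"grip": 1,"delta_pos": [0,0,0]},{"grip": 1,"delta_pos": [0,0,0]}]'

```text
schema error: expected keys grip, delta_pos, twist
```

>>> step_arm --increments '[{"grip": 1,"delta_pos": [0.0235,-0.027,0],"twist": -6.4},{"grip": 1,"delta_pos": [0.0235,-0.027,0],"twist": -6.4},{"grip": 1,"delta_pos": [0,0,-0.01],"twist": 0},{"grip": 1,"delta_pos": [0,0,0],"twist": 0}]'

```text
clock: 1.27
position: [0.4146, 0.2288, 0.2196]
ee_rot: [-0.489, -0.509, -0.49, 0.511]
contact_force: [-0.3, 0.3, -0.8]
width: 0.0856
```

>>> step_arm --increments '[{"grip": 1,"delta_pos": [0,0,-0.03],"twist": 0},{"grip": 1,"delta_pos": [0,0,-0.03],"twist": 0},{"grip": 1,"delta_pos": [0,0,-0.03],"twist": 0},{"grip": 1,"delta_pos": [0,0,-0.03],"twist": 0},{"grip": 1,"delta_pos": [0,0,-0.03],"twist": 0},{"grip": 1,"delta_pos": [0,0,-0.025],"twist": 0},{"grip": 1,"delta_pos": [0,0,0],"twist": 0},{"grip": 1,"delta_pos": [0,0,0],"twist": 0}]'

```text
clock: 1.93
position: [0.4128, 0.231, 0.0456]
ee_rot: [-0.49, -0.508, -0.492, 0.51]
contact_force: [-0.1, -0.3, -0.3]
width: 0.0854
```

>>> step_arm --increments '[{"grip": 0.2,"delta_pos": [0,0,0],"twist": 0},{"grip": 0.2,"delta_pos": [0,0,0],"twist": 0},{"grip": 0.2,"delta_pos": [0,0,0],"twist": 0},{"grip": 0.2,"delta_pos": [0,0,0],"twist": 0},{"grip": 0.2,"delta_pos": [0,0,0],"twist": 0},{"grip": 0.2,"delta_pos": [0,0,0],"twist": 0}]' --force 30

```text
clock: 2.43
position: [0.4153, 0.2309, 0.0477]
ee_rot: [0.491, 0.51, 0.49, -0.508]
contact_force: [-1.4, -0.2, 6.5]
width: 0.0371
```

>>> step_arm --increments '[{"grip": 0.2,"delta_pos": [0,0,0.02],"twist": 0},{"grip": 0.2,"delta_pos": [0,0,0.03],"twist": 0},{"grip": 0.2,"delta_pos": [0,0,0.03],"twist": 0},{"grip": 0.2,"delta_pos": [0,0,0.03],"twist": 0},{"grip": 0.2,"delta_pos": [0,0,0.01],"twist": 0},{"grip": 0.2,"delta_pos": [0,0,0],"twist": 0}]'

```text
clock: 2.93
position: [0.4168, 0.2312, 0.1698]
ee_rot: [0.492, 0.512, 0.489, -0.507]
contact_force: [0.2, -0.1, -1.3]
width: 0.0372
```

```bash
python3 - <<'E'
from h import *
d=snap('scene');i=d['img'][60:345,155:465,::-1]
cv2.imwrite('pics/s1.png',cv2.resize(i,None,fx=2.1,fy=2.1,interpolation=cv2.INTER_CUBIC))
s=manip.get_state();print(s['position'],s['contact_force'],s['width'])
E
```

```text
[0.41545536 0.23072125 0.1677657 ] [-0.96162952 -1.0984937  -0.92371694] 0.03701591001358487
```

View pics/s1.png

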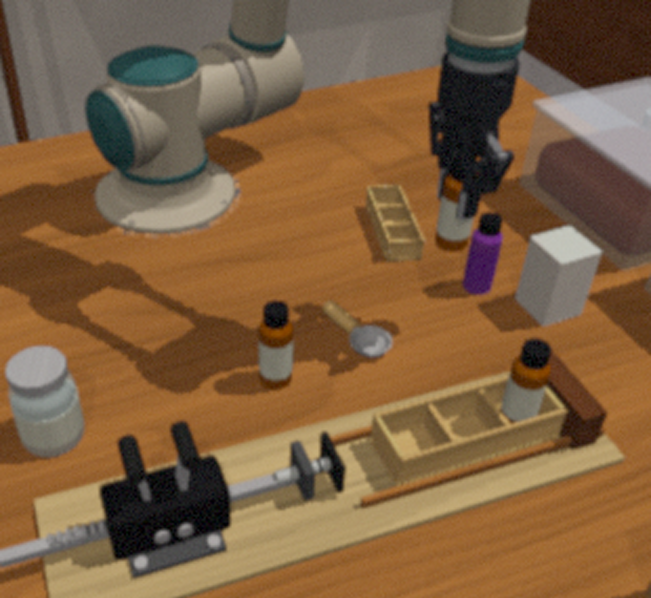

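The bottle is held upright at crop (453,215), well above the rim. Now over the middle cell.

>>> step_arm --increments '[{"grip": 0.2,"delta_pos": [0.03,-0.0125,0],"twist": 0},{"grip": 0.2,"delta_pos": [0.03,-0.0125,0],"twist": 0},{"grip": 0.2,"delta_pos": [0.03,-0.0125,0],"twist": 0},{"grip": 0.2,"delta_pos": [0.03,-0.0125,0],"twist": 0},{"grip": 0.2,"delta_pos": [0.03,-0.0125,0],"twist": 0},{"grip": 0.2,"delta_pos": [0.03,-0.0125,0],"twist": 0},{"grip": 0.2,"delta_pos": [0,0,-0.02],"twist": 0},{"grip": 0.2,"delta_pos": [0,0,-0.01],"twist": 0},{"grip": 0.2,"delta_pos": [0,0,0],"twist": 0}]'

```text
clock: 3.73
position: [0.5909, 0.1548, 0.1314]
ee_rot: [-0.488, -0.506, -0.493, 0.512]
contact_force: [-1.1, 0.8, -1.4]
width: 0.037
```

```bash
python3 - <<'E'
from h import *
d=snap('scene');i=d['img'][130:330,300:470,::-1]
t=snap('top');j=t['img'][110:230,150:290,::-1]
a=cv2.resize(i,(425,500),interpolation=cv2.INTER_CUBIC);b=cv2.resize(j,(370,317),interpolation=cv2.INTER_CUBIC)
c=np.zeros((500,795,3),np.uint8);c[:,:425]=a;c[:317,425:]=b
cv2.imwrite('pics/s2.png',c)
s=manip.get_state();print(s['position'],s['contact_force'],s['width'])
E
```

```text
[0.59250681 0.15570428 0.13471896] [ 0.91121991  0.53833504 -0.18562938] 0.036936399283543024
```

View pics/s2.png

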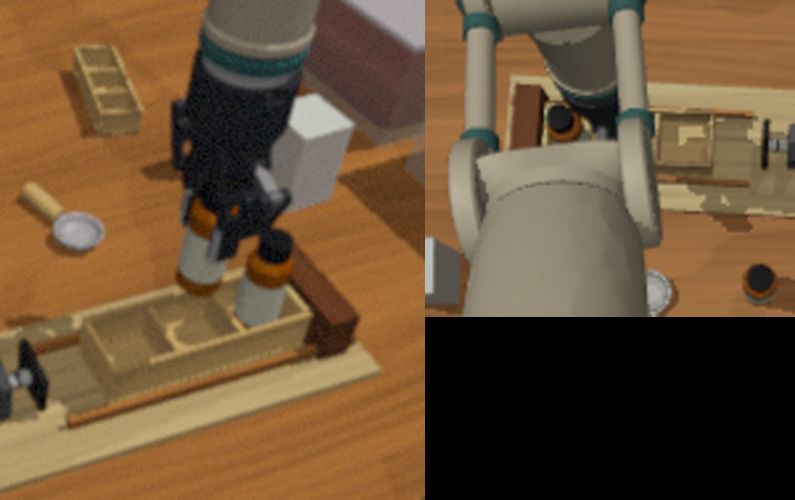

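Bottle base shows at crop (200,290), and C stands clear beside it. Quick projection check, then down.

```bash
python3 - <<'E'
from h import *
d=load('scene')
P=proj(d,[[.593,.1545,.086],[.593,.1545,.166],[.595,.154,.053]]);print((P-[300,130])*2.5)
E
```

```text
[[198.17262839 280.64333159]
 [214.36582955 210.09796391]
 [192.82839206 308.92405445]]
```

>>> step_arm --increments '[{"grip": 0.2,"delta_pos": [0.001,-0.001,-0.015],"twist": 0},{"grip": 0.2,"delta_pos": [0.001,0,-0.015],"twist": 0},{"grip": 0.2,"delta_pos": [0,0,-0.01],"twist": 0},{"grip": 0.2,"delta_pos": [0,0,0],"twist": 0}]'

```text
clock: 4.17
position: [0.5944, 0.1549, 0.0947]
ee_rot: [-0.49, -0.508, -0.492, 0.51]
contact_force: [-0.9, -1.2, -0.8]
width: 0.0371
```

>>> step_arm --increments '[{"grip": 0.2,"delta_pos": [0,0,-0.01],"twist": 0},{"grip": 0.2,"delta_pos": [0,0,-0.01],"twist": 0},{"grip": 0.2,"delta_pos": [0,0,-0.007],"twist": 0},{"grip": 0.2,"delta_pos": [0,0,-0.004],"twist": 0},{"grip": 0.2,"delta_pos": [0,0,-0.002],"twist": 0},{"grip": 0.2,"delta_pos": [0,0,0],"twist": 0}]'

```text
clock: 4.67
position: [0.5964, 0.1545, 0.0628]
ee_rot: [-0.49, -0.509, -0.491, 0.51]
contact_force: [-0.9, -0.9, -1.2]
width: 0.0367
```

>>> step_arm --increments '[{"grip": 0.2,"delta_pos": [0,0,-0.001],"twist": 0},{"grip": 0.2,"delta_pos": [0,0,-0.001],"twist": 0},{"grip": 0.2,"delta_pos": [0,0,0],"twist": 0}]'

```text
clock: 4.92
position: [0.5969, 0.1545, 0.0615]
ee_rot: [0.491, 0.509, 0.49, -0.509]
contact_force: [-0.4, 1.0, -0.6]
width: 0.0368
```

>>> step_arm --increments '[{"grip": 0.5,"delta_pos": [0,0,-0.001],"twist": 0},{"grip": 0.6,"delta_pos": [0,0,0],"twist": 0},{"grip": 0.8,"delta_pos": [0,0,0],"twist": 0},{"grip": 1,"delta_pos": [0,0,0],"twist": 0},{"grip": 1,"delta_pos": [0,0,0],"twist": 0},{"grip": 1,"delta_pos": [0,0,0.02],"twist": 0},{"grip": 1,"delta_pos": [0,0,0.035],"twist": 0},{"grip": 1,"delta_pos": [0,0,0.035],"twist": 0},{"grip": 1,"delta_pos": [0,0,0.035],"twist": 0},{"grip": 1,"delta_pos": [0,0,0],"twist": 0}]'

```text
clock: 5.75
position: [0.6011, 0.1552, 0.1934]
ee_rot: [0.494, 0.513, 0.488, -0.505]
contact_force: [1.2, -0.3, 1.3]
width: 0.0854
```

>>> step_arm --increments '[{"grip": 1,"delta_pos": [-0.027,-0.0245,0],"twist": 0},{"grip": 1,"delta_pos": [-0.027,-0.0245,0],"twist": 0},{"grip": 1,"delta_pos": [-0.027,-0.0245,0],"twist": 0},{"grip": 1,"delta_pos": [-0.027,-0.0245,0],"twist": 0},{"grip": 1,"delta_pos": [-0.027,-0.0245,0],"twist": 0},{"grip": 1,"delta_pos": [-0.027,-0.0245,0],"twist": 0},{"grip": 1,"delta_pos": [0,0,0],"twist": 0},{"grip": 1,"delta_pos": [0,0,0],"twist": 0}]'

```text
clock: 6.42
position: [0.4336, 0.0067, 0.1856]
ee_rot: [0.49, 0.51, 0.49, -0.51]
contact_force: [0.1, 0.0, 0.6]
width: 0.0855
```

```bash
python3 - <<'E'
from h import *
d=snap('scene');i=d['img'][130:330,200:470,::-1]
cv2.imwrite('pics/s3.png',cv2.resize(i,None,fx=2.9,fy=2.9,interpolation=cv2.INTER_CUBIC))
s=manip.get_state();print(s['position'],s['contact_force'],s['width'])
E
```

```text
[0.43496667 0.00728259 0.18576205] [ 0.11645467 -0.06772644 -0.05054885] 0.08559129923125931
```

View pics/s3.png

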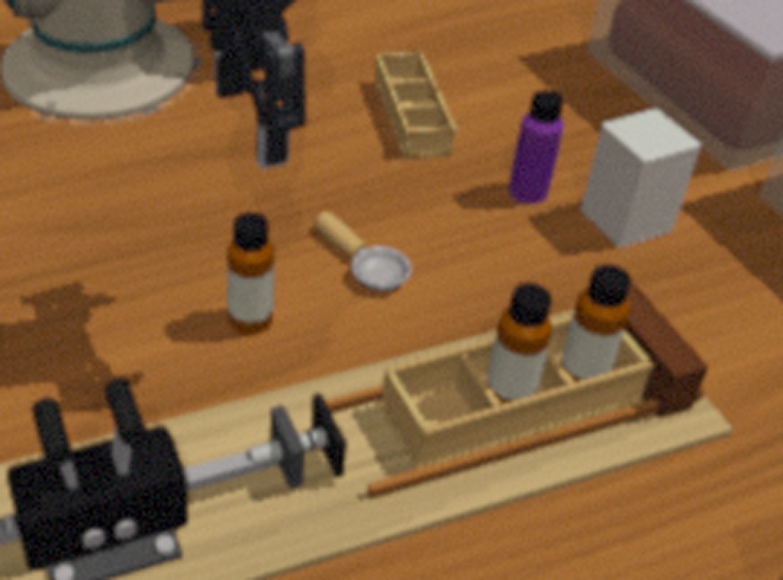

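The middle bottle stands upright in its cell at (520,345), C is unmoved at (605,320), and the near cell is empty. Now bottle A.

>>> step_arm --increments '[{"grip": 1,"delta_pos": [0,0,-0.03],"twist": 0},{"grip": 1,"delta_pos": [0,0,-0.03],"twist": 0},{"grip": 1,"delta_pos": [0,0,-0.03],"twist": 0},{"grip": 1,"delta_pos": [0,0,-0.03],"twist": 0},{"grip": 1,"delta_pos": [0,0,-0.02],"twist": 0},{"grip": 1,"delta_pos": [0,0,0],"twist": 0},{"grip": 1,"delta_pos": [0,0,0],"twist": 0}]'

```text
clock: 7.05
position: [0.4352, 0.0082, 0.0446]
ee_rot: [-0.49, -0.509, -0.491, 0.509]
contact_force: [0.9, 0.0, 0.4]
width: 0.0855
```

>>> step_arm --increments '[{"grip": 0.2,"delta_pos": [0,0,0],"twist": 0},{"grip": 0.2,"delta_pos": [0,0,0],"twist": 0},{"grip": 0.2,"delta_pos": [0,0,0],"twist": 0},{"grip": 0.2,"delta_pos": [0,0,0],"twist": 0},{"grip": 0.2,"delta_pos": [0,0,0],"twist": 0},{"grip": 0.2,"delta_pos": [0,0,0],"twist": 0}]'

```text
clock: 7.55
position: [0.4355, 0.0074, 0.0465]
ee_rot: [0.491, 0.51, 0.49, -0.509]
contact_force: [-0.8, 0.1, 6.4]
width: 0.0371
```

>>> step_arm --increments '[{"grip": 0.2,"delta_pos": [0,0,0.02],"twist": 0},{"grip": 0.2,"delta_pos": [0,0,0.03],"twist": 0},{"grip": 0.2,"delta_pos": [0,0,0.03],"twist": 0},{"grip": 0.2,"delta_pos": [0,0,0.03],"twist": 0},{"grip": 0.2,"delta_pos": [0,0,0.01],"twist": 0},{"grip": 0.2,"delta_pos": [0,0,0],"twist": 0}]'

```text
clock: 8.05
position: [0.4368, 0.0072, 0.1684]
ee_rot: [0.493, 0.511, 0.488, -0.508]
contact_force: [0.6, 0.8, -1.6]
width: 0.0372
```

>>> step_arm --increments '[{"grip": 0.2,"delta_pos": [0.0264,0.0143,0],"twist": 0},{"grip": 0.2,"delta_pos": [0.0264,0.0143,0],"twist": 0},{"grip": 0.2,"delta_pos": [0.0264,0.0143,0],"twist": 0},{"grip": 0.2,"delta_pos": [0.0264,0.0143,0],"twist": 0},{"grip": 0.2,"delta_pos": [0.0264,0.0143,0],"twist": 0},{"grip": 0.2,"delta_pos": [0.0264,0.0143,0],"twist": 0},{"grip": 0.2,"delta_pos": [0,0,-0.02],"twist": 0},{"grip": 0.2,"delta_pos": [0,0,-0.015],"twist": 0},{"grip": 0.2,"delta_pos": [0,0,0],"twist": 0},{"grip": 0.2,"delta_pos": [0,0,0],"twist": 0}]'

```text
clock: 8.88
position: [0.5914, 0.0933, 0.1281]
ee_rot: [-0.489, -0.508, -0.492, 0.511]
contact_force: [1.2, -0.4, -0.6]
width: 0.037
```

```bash
python3 - <<'E'
from h import *
d=snap('scene');i=d['img'][160:320,270:450,::-1]
cv2.imwrite('pics/s4.png',cv2.resize(i,None,fx=3.6,fy=3.6,interpolation=cv2.INTER_CUBIC))
s=manip.get_state();p=s['position'];print(p,s['contact_force'],s['width'])
P=proj(d,[[p[0],p[1]-.001,p[2]-.046],[.5925,.0925,.053],[.5925,.0925,.013]]);print((P-[270,160])*3.6)
E
```

```text
[0.5923495 0.093201  0.1294637] [-0.19183925 -0.12072929 -0.00836251] 0.03717063651558209
[[299.28220002 327.15320669]
 [293.86466339 362.42501181]
 [286.41089601 406.18467705]]
```

View pics/s4.png

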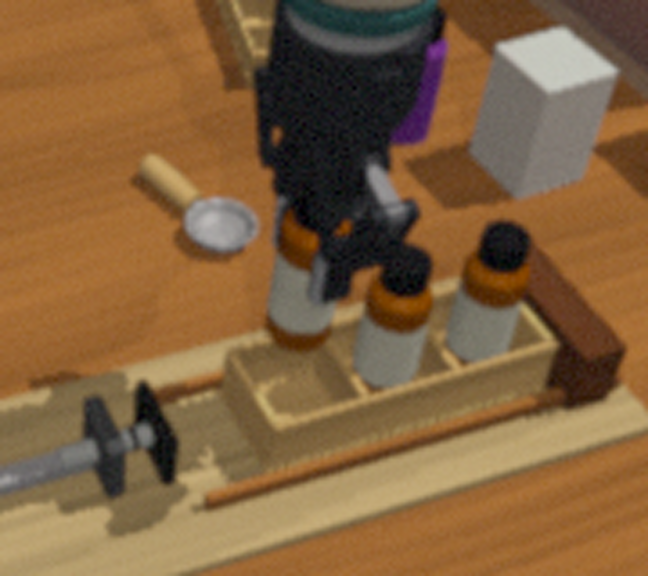

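```bash
python3 - <<'E'
from h import *
d=load('scene')
for u,v in [(228,352),(276,425),(268,427),(372,397),(555,345),(303,378)]: print(u,v,onz(d,270+u/3.6,160+v/3.6,.053)[:2])
E
```

```text
228 352 [0.57067598 0.06007995]
276 425 [0.63014981 0.05982557]
268 427 [0.62974478 0.05492125]
372 397 [0.63251744 0.12129246]
555 345 [0.63820369 0.24444484]
303 378 [0.6051271  0.09148196]
```

The scene view puts the cell a few mm farther in x than the top view does, so I'll split the difference (+4 mm) and lower.

>>> step_arm --increments '[{"grip": 0.2,"delta_pos": [0.004,-0.0005,-0.015],"twist": 0},{"grip": 0.2,"delta_pos": [0,0,-0.015],"twist": 0},{"grip": 0.2,"delta_pos": [0,0,-0.015],"twist": 0},{"grip": 0.2,"delta_pos": [0,0,-0.01],"twist": 0},{"grip": 0.2,"delta_pos": [0,0,-0.007],"twist": 0},{"grip": 0.2,"delta_pos": [0,0,-0.004],"twist": 0},{"grip": 0.2,"delta_pos": [0,0,0],"twist": 0},{"grip": 0.2,"delta_pos": [0,0,0],"twist": 0}]'

```text
clock: 9.6
position: [0.5975, 0.0928, 0.0649]
ee_rot: [0.491, 0.51, 0.49, -0.509]
contact_force: [0.4, -0.3, -1.6]
width: 0.037
```

>>> step_arm --increments '[{"grip": 0.2,"delta_pos": [0,0,-0.002],"twist": 0},{"grip": 0.2,"delta_pos": [0,0,-0.002],"twist": 0},{"grip": 0.2,"delta_pos": [0,0,-0.001],"twist": 0},{"grip": 0.2,"delta_pos": [0,0,0],"twist": 0}]'

```text
clock: 9.93
position: [0.5972, 0.0929, 0.0596]
ee_rot: [0.491, 0.509, 0.49, -0.509]
contact_force: [0.2, -0.7, -0.2]
width: 0.0373
```

>>> step_arm --increments '[{"grip": 0.5,"delta_pos": [0,0,0],"twist": 0},{"grip": 0.6,"delta_pos": [0,0,0],"twist": 0},{"grip": 0.8,"delta_pos": [0,0,0],"twist": 0},{"grip": 1,"delta_pos": [0,0,0],"twist": 0},{"grip": 1,"delta_pos": [0,0,0],"twist": 0},{"grip": 1,"delta_pos": [0,0,0.02],"twist": 0},{"grip": 1,"delta_pos": [0,0,0.035],"twist": 0},{"grip": 1,"delta_pos": [0,0,0.04],"twist": 0},{"grip": 1,"delta_pos": [0,0,0.04],"twist": 0},{"grip": 1,"delta_pos": [0,0,0],"twist": 0}]'

```text
clock: 10.77
position: [0.602, 0.0931, 0.2032]
ee_rot: [0.495, 0.514, 0.487, -0.505]
contact_force: [1.1, 0.6, 0.3]
width: 0.0855
```

>>> step_arm --increments '[{"grip": 1,"delta_pos": [-0.0015,-0.026,0],"twist": -6.9},{"grip": 1,"delta_pos": [-0.0015,-0.026,0],"twist": -6.9},{"grip": 1,"delta_pos": [-0.0015,-0.026,0],"twist": -6.9},{"grip": 1,"delta_pos": [-0.0015,-0.026,0],"twist": -6.9},{"grip": 1,"delta_pos": [-0.0015,-0.026,0],"twist": -6.9},{"grip": 1,"delta_pos": [-0.0015,-0.026,0],"twist": -6.9},{"grip": 1,"delta_pos": [-0.0015,-0.026,0],"twist": -6.9},{"grip": 1,"delta_pos": [-0.0015,-0.026,0],"twist": -6.9},{"grip": 1,"delta_pos": [-0.0015,-0.026,0],"twist": -6.9},{"grip": 1,"delta_pos": [-0.0015,-0.026,0],"twist": -6.9}]'

```text
clock: 11.6
position: [0.5818, -0.1684, 0.1942]
ee_rot: [0.114, 0.698, 0.114, -0.698]
contact_force: [1.0, 0.2, 0.5]
width: 0.0852
```

>>> step_arm --increments '[{"grip": 1,"delta_pos": [0,0,0],"twist": -7},{"grip": 1,"delta_pos": [0,0,0],"twist": -7},{"grip": 1,"delta_pos": [0,0,0],"twist": -7},{"grip": 1,"delta_pos": [0,0,0],"twist": 0},{"grip": 1,"delta_pos": [0,0,0],"twist": 0}]'

```text
clock: 12.02
position: [0.582, -0.1672, 0.1941]
ee_rot: [0.012, -0.707, 0.012, 0.707]
contact_force: [0.8, -0.2, -0.2]
width: 0.0854
```

```bash
python3 - <<'E'
from h import *
from scipy.spatial.transform import Rotation as Ro
s=manip.get_state();p=s['position'];q=s['ee_rot'];print(p,s['contact_force'],s['qpos'],Ro.from_quat([q[1],q[2],q[3],q[0]]).as_matrix()[:,1])
d=snap('scene');i=d['img'][160:340,180:450,::-1]
cv2.imwrite('pics/s5.png',cv2.resize(i,None,fx=2.95,fy=2.95,interpolation=cv2.INTER_CUBIC))
E
```

```text
[ 0.58198947 -0.16722762  0.19414156] [ 0.76774592 -0.16655981 -0.20062487] [-3.94599847e-01  3.43537673e-01  1.49862428e+00 -1.05116643e-04
  1.29954898e+00  1.21052689e+00] [-3.42955052e-02 -9.99411735e-01  5.30721684e-05]
```

View pics/s5.png

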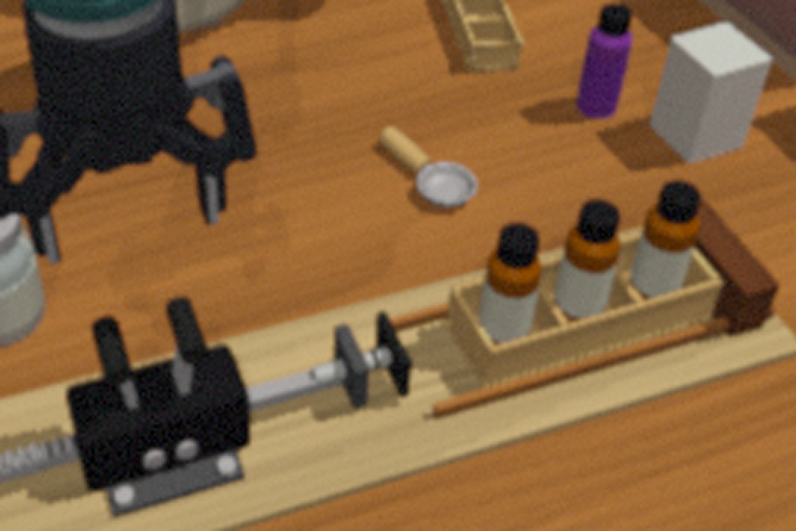

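All three bottles stand upright, one per cell, with bystanders unmoved. The handles are at crop (115,350) and (188,330). One check by projection before going down.

```bash
python3 - <<'E'
from h import *
d=load('scene')
m=np.array([.5835,-.167,.12]);e=np.array([.0404,.999,0]);x=np.array([.999,-.0404,0])
P=proj(d,[m+e*.024+x*k for k in(-.022,0,.022)]+[m-e*.024+x*k for k in(-.022,0,.022)]);print((P-[180,160])*2.95)
for u,v in [(180,303),(107,322),(195,363),(122,380)]: print(onz(d,180+u/2.95,160+v/2.95,.125)[:2])
E
```

```text
[[176.26544433 296.54172704]
 [185.01090403 321.19959601]
 [194.14520796 346.95381331]
 [103.30067679 315.41056351]
 [110.57572009 340.88640306]
 [118.17960788 367.51379446]]
[ 0.57303217 -0.14245581]
[ 0.57112185 -0.18976909]
[ 0.62246769 -0.14810014]
[ 0.61847609 -0.19262057]
```

>>> step_arm --increments '[{"grip": 1,"delta_pos": [0.005,0,-0.02],"twist": 0},{"grip": 1,"delta_pos": [0,0,-0.02],"twist": 0},{"grip": 1,"delta_pos": [0,0,-0.02],"twist": 0},{"grip": 1,"delta_pos": [0,0,-0.015],"twist": 0},{"grip": 1,"delta_pos": [0,0,-0.012],"twist": 0},{"grip": 1,"delta_pos": [0,0,-0.01],"twist": 0},{"grip": 1,"delta_pos": [0,0,0],"twist": 0},{"grip": 1,"delta_pos": [0,0,0],"twist": 0}]' --force 30

```text
clock: 12.73
position: [0.587, -0.167, 0.0971]
ee_rot: [0.013, -0.707, 0.013, 0.707]
contact_force: [0.4, -0.1, 0.4]
width: 0.0856
```

>>> step_arm --increments '[{"grip": 0.85,"delta_pos": [0,0,0],"twist": 0},{"grip": 0.75,"delta_pos": [0,0,0],"twist": 0},{"grip": 0.7,"delta_pos": [0,0,0],"twist": 0},{"grip": 0.7,"delta_pos": [0,0,0],"twist": 0}]'

```text
clock: 13.07
position: [0.5881, -0.167, 0.0995]
ee_rot: [-0.013, 0.708, -0.013, -0.706]
contact_force: [-0.8, 1.0, 4.9]
width: 0.0602
```

>>> step_arm --increments '[{"grip": 0.6,"delta_pos": [0,0,0],"twist": 0},{"grip": 0.53,"delta_pos": [0,0,0],"twist": 0},{"grip": 0.48,"delta_pos": [0,0,0],"twist": 0},{"grip": 0.48,"delta_pos": [0,0,0],"twist": 0},{"grip": 0.48,"delta_pos": [0,0,0],"twist": 0}]'

```text
clock: 13.48
position: [0.589, -0.1671, 0.1006]
ee_rot: [-0.013, 0.709, -0.013, -0.705]
contact_force: [-0.6, 2.6, 9.6]
width: 0.0412
```

```bash
cat > pad.py <<'E'
from h import *
import sys
# black pad/jaw columns along the line of the bar, in scene & rectified to the vertical plane? sample along clamp axis at given height
d0=load('scene0') if False else None
d=snap('scene');s=manip.get_state();print(s['clock'],s['position'],s['contact_force'],s['width'])
o=np.array([.593,.0,0]);e=np.array([.0404,.999,0]);x=np.array([.999,-.0404,0])
# profile of brightness along y on the near (camera) side edge of pad (clamp x=+.018), height 45 mm
g=cv2.cvtColor(d['img'],cv2.COLOR_RGB2GRAY)
ys=np.arange(-.06,.10,.001)
P=np.array([proj(d,o+e*y+x*.018+[0,0,.045])[0] for y in ys]).astype(np.float32)
pr=cv2.remap(g,P[None,:,0],P[None,:,1],cv2.INTER_LINEAR)[0].astype(int)
dark=pr<60
runs=[];st=None
for k,b in enumerate(list(dark)+[False]):
    if b and st is None: st=k
    if not b and st is not None: runs.append((round(float(ys[st]),3),round(float(ys[k-1]),3)));st=None
print('dark runs',runs,'min',pr.min())
if len(sys.argv)>1:
    i=d['img'][190:300,250:450,::-1];cv2.imwrite('pics/'+sys.argv[1],cv2.resize(i,None,fx=4,fy=4,interpolation=cv2.INTER_CUBIC))
E
python3 pad.py
```

```text
13.5333 [ 0.58896285 -0.16708728  0.10065322] [ 0.08626765  1.7077331  10.15502221] 0.041357537004691004
dark runs [(-0.021, -0.007), (0.01, 0.025)] min 16
```

>>> step_arm --increments '[{"grip": 0.6,"delta_pos": [0,0,0],"twist": 0},{"grip": 0.7,"delta_pos": [0,0,0],"twist": 0},{"grip": 0.84,"delta_pos": [0,0,0],"twist": 0},{"grip": 0.84,"delta_pos": [0,0,0],"twist": 0},{"grip": 0.84,"delta_pos": [0,0,0],"twist": 0}]'

```text
clock: 13.95
position: [0.5869, -0.1673, 0.0971]
ee_rot: [0.013, -0.707, 0.013, 0.707]
contact_force: [-0.4, 0.7, 0.9]
width: 0.0718
```

```bash
python3 pad.py
```

```text
14.0 [ 0.58695026 -0.16722944  0.09706895] [-0.72061556 -0.03632239 -0.45370369] 0.07183525682878245
dark runs [(-0.021, -0.007), (0.01, 0.026)] min 13
```

>>> step_arm --increments '[{"grip": 0.7,"delta_pos": [0,0,0],"twist": 0},{"grip": 0.6,"delta_pos": [0,0,0],"twist": 0},{"grip": 0.53,"delta_pos": [0,0,0],"twist": 0},{"grip": 0.48,"delta_pos": [0,0,0],"twist": 0},{"grip": 0.48,"delta_pos": [0,0,0],"twist": 0},{"grip": 0.48,"delta_pos": [0,0,0],"twist": 0}]'

```text
clock: 14.5
position: [0.5881, -0.167, 0.0994]
ee_rot: [-0.013, 0.708, -0.013, -0.706]
contact_force: [-1.9, 1.7, 9.3]
width: 0.0414
```

```bash
python3 pad.py
```

```text
14.55 [ 0.58812257 -0.16703912  0.09943721] [-0.76179602  2.31730085 10.11353921] 0.040952538880926856
dark runs [(-0.006, 0.008), (0.026, 0.042)] min 14
```

>>> step_arm --increments '[{"grip": 0.6,"delta_pos": [0,0,0],"twist": 0},{"grip": 0.7,"delta_pos": [0,0,0],"twist": 0},{"grip": 0.84,"delta_pos": [0,0,0],"twist": 0},{"grip": 0.84,"delta_pos": [0,0,0],"twist": 0},{"grip": 0.84,"delta_pos": [0,0,0],"twist": 0}]'

```text
clock: 14.97
position: [0.5869, -0.1672, 0.0969]
ee_rot: [0.013, -0.707, 0.013, 0.707]
contact_force: [0.6, -0.1, 0.1]
width: 0.0716
```

>>> step_arm --increments '[{"grip": 0.7,"delta_pos": [0,0,0],"twist": 0},{"grip": 0.65,"delta_pos": [0,0,0],"twist": 0},{"grip": 0.6,"delta_pos": [0,0,0],"twist": 0},{"grip": 0.56,"delta_pos": [0,0,0],"twist": 0},{"grip": 0.52,"delta_pos": [0,0,0],"twist": 0},{"grip": 0.48,"delta_pos": [0,0,0],"twist": 0},{"grip": 0.48,"delta_pos": [0,0,0],"twist": 0},{"grip": 0.48,"delta_pos": [0,0,0],"twist": 0}]'

```text
clock: 15.63
position: [0.5881, -0.167, 0.0995]
ee_rot: [-0.013, 0.708, -0.013, -0.706]
contact_force: [-1.9, 1.7, 9.8]
width: 0.0412
```

```bash
python3 pad.py s6.png
```

```text
15.6833 [ 0.58803953 -0.16702051  0.0994642 ] [-1.5379302   1.86037204  9.41994286] 0.041138451156491285
dark runs [(0.01, 0.025), (0.042, 0.058)] min 11
```

View pics/s6.png

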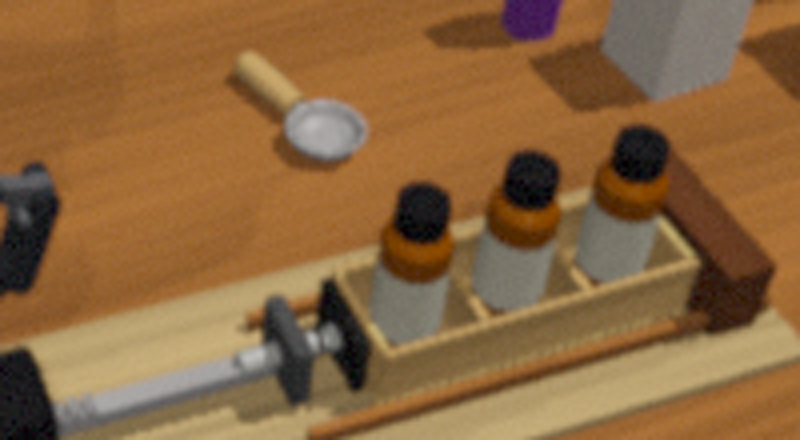

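Pad at (345,335) in this crop is just touching the crate and is not pressed in. Jaw-to-pad spacing is still the free value, 32.5 mm between dark-run centres. I'll refine the gauge, release, and squeeze in stages.

```bash
cat > gap.py <<'E'
from h import *
e=np.array([.0404,.999,0]);x=np.array([.999,-.0404,0]);o=np.array([.593,0,0])
ys=np.arange(-.01,.10,.0005);A=[]
for n in range(3):
    d=snap('scene');g=cv2.GaussianBlur(cv2.cvtColor(d['img'],cv2.COLOR_RGB2GRAY),(3,3),0).astype(np.float32)
    for xx in(.014,.017,.020):
        for z in(.040,.044,.048):
            P=proj(d,o+ys[:,None]*e+x*xx+[0,0,z]).astype(np.float32)
            w=np.clip(85-cv2.remap(g,P[None,:,0],P[None,:,1],cv2.INTER_LINEAR)[0],0,None)
            b=w>0;L,_=cv2.connectedComponents(b[None].astype(np.uint8))[0:2]
            lab=_[0];c=[]
            for l in range(1,L):
                m=lab==l
                if m.sum()>=10: c.append((ys[m]*w[m]).sum()/w[m].sum())
            if len(c)>=2: A.append(c[:2])
A=np.array(A)*1000;s=manip.get_state()
print('clock %.2f w %.1f F %s'%(s['clock'],s['width']*1e3,np.round(s['contact_force'],1)),'n',len(A),'jaw %.1f pad %.1f diff %.2f sd %.2f'%(*np.median(A,0),np.median(A[:,1]-A[:,0]),np.std(A[:,1]-A[:,0])))
E
python3 gap.py
```

```text
clock 15.83 w 41.4 F [-1.4  1.  10.7] n 27 jaw 16.4 pad 50.1 diff 32.88 sd 0.75
```

>>> step_arm --increments '[{"grip": 0.6,"delta_pos": [0,0,0],"twist": 0},{"grip": 0.7,"delta_pos": [0,0,0],"twist": 0},{"grip": 0.84,"delta_pos": [0,0,0],"twist": 0},{"grip": 0.84,"delta_pos": [0,0,0],"twist": 0},{"grip": 0.84,"delta_pos": [0,0,0],"twist": 0}]'

```text
clock: 16.25
position: [0.5868, -0.1672, 0.0969]
ee_rot: [0.013, -0.707, 0.013, 0.707]
contact_force: [0.8, 1.0, 0.1]
width: 0.0711
```

>>> step_arm --increments '[{"grip": 0.75,"delta_pos": [0,0,0],"twist": 0},{"grip": 0.7,"delta_pos": [0,0,0],"twist": 0},{"grip": 0.65,"delta_pos": [0,0,0],"twist": 0},{"grip": 0.6,"delta_pos": [0,0,0],"twist": 0},{"grip": 0.6,"delta_pos": [0,0,0],"twist": 0},{"grip": 0.6,"delta_pos": [0,0,0],"twist": 0}]'

```text
clock: 16.75
position: [0.5875, -0.167, 0.0992]
ee_rot: [-0.013, 0.708, -0.013, -0.706]
contact_force: [-2.3, 1.8, 9.1]
width: 0.0514
```

```bash
python3 gap.py
```

```text
clock 16.90 w 51.8 F [-2.2  2.6  9. ] n 18 jaw 23.5 pad 52.3 diff 28.87 sd 0.77
```

>>> step_arm --increments '[{"grip": 0.58,"delta_pos": [0,0,0],"twist": 0},{"grip": 0.55,"delta_pos": [0,0,0],"twist": 0},{"grip": 0.55,"delta_pos": [0,0,0],"twist": 0},{"grip": 0.55,"delta_pos": [0,0,0],"twist": 0}]'

```text
clock: 17.23
position: [0.5877, -0.167, 0.0999]
ee_rot: [-0.013, 0.708, -0.013, -0.706]
contact_force: [-3.5, 2.3, 13.2]
width: 0.0472
```

```bash
python3 gap.py
```

```text
clock 17.38 w 47.4 F [-2.7  2.3 12.7] n 18 jaw 27.0 pad 56.4 diff 29.27 sd 0.67
```

>>> step_arm --increments '[{"grip": 0.53,"delta_pos": [0,0,0],"twist": 0},{"grip": 0.51,"delta_pos": [0,0,0],"twist": 0},{"grip": 0.51,"delta_pos": [0,0,0],"twist": 0},{"grip": 0.51,"delta_pos": [0,0,0],"twist": 0}]'

```text
clock: 17.72
position: [0.5878, -0.167, 0.1002]
ee_rot: [-0.013, 0.708, -0.013, -0.706]
contact_force: [-3.0, 2.3, 14.1]
width: 0.0437
```

```bash
python3 gap.py
```

```text
clock 17.87 w 44.0 F [-3.2  1.9 14.4] n 18 jaw 29.8 pad 56.8 diff 27.21 sd 0.33
```

>>> step_arm --increments '[{"grip": 0.49,"delta_pos": [0,0,0],"twist": 0},{"grip": 0.475,"delta_pos": [0,0,0],"twist": 0},{"grip": 0.475,"delta_pos": [0,0,0],"twist": 0},{"grip": 0.475,"delta_pos": [0,0,0],"twist": 0}]'

```text
clock: 18.2
position: [0.5879, -0.167, 0.1006]
ee_rot: [-0.013, 0.708, -0.013, -0.706]
contact_force: [-3.4, 3.3, 14.8]
width: 0.0407
```

```bash
python3 gap.py
```

```text
clock 18.35 w 41.1 F [-2.7  1.9 16.2] n 9 jaw 31.4 pad 57.7 diff 25.64 sd 0.44
```

Pad is in about 7–9 mm with the handles almost fully closed. I'll release and re-squeeze so the last bit is controllable.

>>> step_arm --increments '[{"grip": 0.6,"delta_pos": [0,0,0],"twist": 0},{"grip": 0.7,"delta_pos": [0,0,0],"twist": 0},{"grip": 0.84,"delta_pos": [0,0,0],"twist": 0},{"grip": 0.84,"delta_pos": [0,0,0],"twist": 0},{"grip": 0.84,"delta_pos": [0,0,0],"twist": 0}]'

```text
clock: 18.77
position: [0.5868, -0.1672, 0.0967]
ee_rot: [0.013, -0.707, 0.013, 0.707]
contact_force: [-0.6, -0.1, -0.2]
width: 0.0719
```

```bash
python3 gap.py
```

```text
clock 18.92 w 71.9 F [ 0.  -0.8  0.4] n 18 jaw 26.7 pad 56.8 diff 29.80 sd 0.84
```

>>> step_arm --increments '[{"grip": 0.76,"delta_pos": [0,0,0],"twist": 0},{"grip": 0.72,"delta_pos": [0,0,0],"twist": 0},{"grip": 0.68,"delta_pos": [0,0,0],"twist": 0},{"grip": 0.66,"delta_pos": [0,0,0],"twist": 0},{"grip": 0.66,"delta_pos": [0,0,0],"twist": 0},{"grip": 0.66,"delta_pos": [0,0,0],"twist": 0}]'

```text
clock: 19.42
position: [0.5874, -0.167, 0.0982]
ee_rot: [-0.013, 0.707, -0.013, -0.707]
contact_force: [-0.4, 1.9, 6.0]
width: 0.0564
```

```bash
python3 gap.py
```

```text
clock 19.57 w 56.5 F [-1.1  1.8  5.6] n 18 jaw 26.7 pad 56.8 diff 29.76 sd 0.86
```

>>> step_arm --increments '[{"grip": 0.64,"delta_pos": [0,0,0],"twist": 0},{"grip": 0.62,"delta_pos": [0,0,0],"twist": 0},{"grip": 0.62,"delta_pos": [0,0,0],"twist": 0},{"grip": 0.62,"delta_pos": [0,0,0],"twist": 0}]'

```text
clock: 19.9
position: [0.5874, -0.167, 0.0991]
ee_rot: [-0.013, 0.708, -0.013, -0.706]
contact_force: [-1.7, 1.3, 9.5]
width: 0.0532
```

```bash
python3 gap.py
```

```text
clock 20.05 w 53.2 F [-1.9  2.5  9.4] n 18 jaw 29.6 pad 56.9 diff 27.34 sd 0.34
```

>>> step_arm --increments '[{"grip": 0.6,"delta_pos": [0,0,0],"twist": 0},{"grip": 0.585,"delta_pos": [0,0,0],"twist": 0},{"grip": 0.585,"delta_pos": [0,0,0],"twist": 0},{"grip": 0.585,"delta_pos": [0,0,0],"twist": 0}]'

```text
clock: 20.38
position: [0.5875, -0.167, 0.0998]
ee_rot: [-0.013, 0.708, -0.013, -0.706]
contact_force: [-2.3, 1.8, 13.4]
width: 0.0499
```

```bash
python3 gap.py; python3 - <<'E'
from h import *
d=load('scene');i=d['img'][228:298,300:390,::-1]
cv2.imwrite('pics/s7.png',cv2.resize(i,None,fx=8,fy=8,interpolation=cv2.INTER_CUBIC))
E
```

```text
clock 20.53 w 50.2 F [-3.8  3.3 12.6] n 9 jaw 31.3 pad 57.7 diff 25.70 sd 0.51
```

View pics/s7.png

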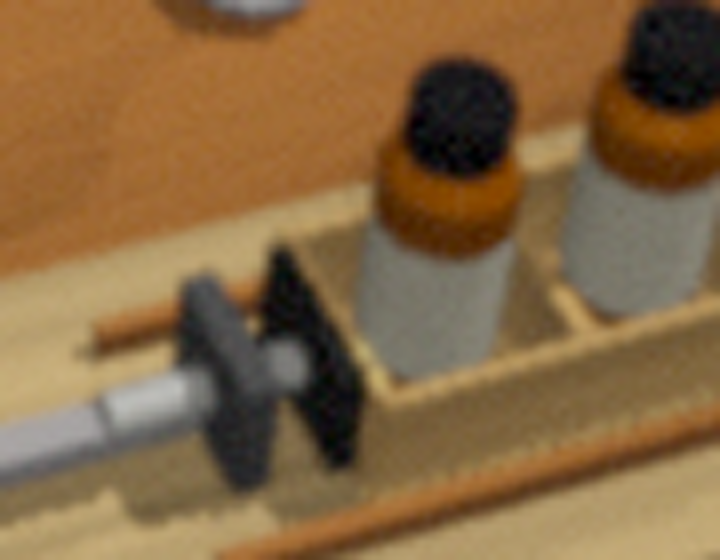

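Jaw at (228,385), pad at (315,358), crate against the pad. The pin between them looks all bright, with no clear ring at this resolution. I'll calibrate the gap per line against the saved free-pad pictures (s0, s6).

```bash
cat > gap2.py <<'E'
from h import *
e=np.array([.0404,.999,0]);x=np.array([.999,-.0404,0]);o=np.array([.593,0,0])
ys=np.arange(-.03,.075,.0005);d=load('scene')
def lines(img):
    g=cv2.GaussianBlur(cv2.cvtColor(img,cv2.COLOR_BGR2GRAY),(3,3),0).astype(np.float32);out={}
    for xx in(.006,.010,.014,.018):
        for z in(.044,.048,.051):
            P=proj(d,o+ys[:,None]*e+x*xx+[0,0,z]).astype(np.float32)
            v=cv2.remap(g,P[None,:,0],P[None,:,1],cv2.INTER_LINEAR)[0]
            L,lab=cv2.connectedComponents((v<90)[None].astype(np.uint8));c=[]
            for l in range(1,L):
                m=lab[0]==l
                if m.sum()>=8: c.append([ys[m][0]*1e3,ys[m][-1]*1e3])
            out[xx,z]=c
    return out
s0=cv2.imread('pics/s0.png')
s6=s0.copy();s6[190:300,250:450]=cv2.resize(cv2.imread('pics/s6.png'),(200,110),interpolation=cv2.INTER_AREA)
n=np.mean([snap('scene')['img'].astype(float) for _ in range(4)],0).astype(np.uint8)[:,:,::-1].copy()
a,b,c=map(lines,(s0,s6,n))
for k in a: print(k,*[np.round(q[k],1).tolist() for q in(a,b,c)],sep=' | ')
print(proj(d,[o+e*.05+[0,0,.036],o+e*.06+[0,0,.036]]))
E
python3 gap2.py
```

```text
(0.006, 0.044) | [[-30.0, -25.0], [-5.0, 6.5], [46.0, 58.5]] | [[13.0, 26.5], [46.5, 61.0]] | [[27.5, 44.0], [53.5, 67.5]]
(0.006, 0.048) | [[-30.0, -26.5], [-7.5, 5.0], [44.5, 56.5]] | [[10.5, 25.5], [44.0, 59.0]] | [[25.0, 45.0], [50.5, 66.0]]
(0.006, 0.051) | [[-12.0, 3.5], [43.5, 55.5]] | [[7.0, 25.0], [34.0, 58.0]] | [[21.5, 64.5]]
(0.01, 0.044) | [[-30.0, -25.0], [-5.5, 6.5], [46.5, 58.0]] | [[12.5, 27.0], [46.0, 60.5]] | [[26.5, 43.0], [53.0, 66.5]]
(0.01, 0.048) | [[-30.0, -26.5], [-6.5, 5.0], [44.5, 56.5]] | [[11.5, 25.0], [44.5, 59.0]] | [[25.5, 41.5], [52.0, 65.0]]
(0.01, 0.051) | [[-7.5, 4.0], [43.0, 55.0]] | [[10.0, 24.0], [43.5, 57.5]] | [[24.5, 41.5], [50.5, 64.0]]
(0.014, 0.044) | [[-30.0, -24.0], [-8.5, 6.5], [45.5, 57.5]] | [[10.0, 28.0], [43.5, 60.5]] | [[24.0, 45.0], [50.5, 66.0]]
(0.014, 0.048) | [[-30.0, -26.0], [-7.5, 5.0], [44.5, 56.0]] | [[10.5, 25.0], [44.0, 58.5]] | [[25.0, 41.5], [51.0, 64.5]]
(0.014, 0.051) | [[-7.5, 4.0], [43.5, 55.0]] | [[10.0, 23.5], [43.0, 57.5]] | [[24.0, 40.0], [50.5, 63.5]]
(0.018, 0.044) | [[-30.0, -22.5], [-13.0, 6.5], [45.5, 57.5]] | [[4.0, 29.5], [34.5, 60.5]] | [[18.5, 66.0]]
(0.018, 0.048) | [[-30.0, -24.5], [-19.5, -15.5], [-11.5, 5.0], [43.5, 55.5]] | [[6.5, 27.0], [39.5, 58.5]] | [[21.0, 64.5]]
(0.018, 0.051) | [[-30.0, -26.5], [-10.0, 4.0], [43.0, 54.5]] | [[8.0, 24.5], [41.5, 57.0]] | [[22.5, 41.0], [48.5, 63.0]]
[[333.69918707 272.43240564]
 [337.9667311  271.22304107]]
```

The outer-edge method gives 8.0 ± 0.5 mm consistently. That leaves 2 mm, so the grips close about 2.1 mm further.

>>> step_arm --increments '[{"grip": 0.57,"delta_pos": [0,0,0],"twist": 0},{"grip": 0.56,"delta_pos": [0,0,0],"twist": 0},{"grip": 0.56,"delta_pos": [0,0,0],"twist": 0},{"grip": 0.56,"delta_pos": [0,0,0],"twist": 0},{"grip": 0.56,"delta_pos": [0,0,0],"twist": 0},{"grip": 0.56,"delta_pos": [0,0,0],"twist": 0}]'

```text
clock: 21.23
position: [0.5876, -0.167, 0.1003]
ee_rot: [-0.013, 0.708, -0.013, -0.706]
contact_force: [-3.1, 2.8, 15.2]
width: 0.0479
```

```bash
python3 gap2.py | grep -E '^\(0.0(1|14|06), 0.0(44|48|51)'; python3 - <<'E'
from h import *
s=manip.get_state();print(s['clock'],s['width'],s['contact_force'],s['position'])
d=load('scene');i=d['img'][170:320,180:450,::-1]
cv2.imwrite('pics/s8.png',cv2.resize(i,None,fx=2.95,fy=2.95,interpolation=cv2.INTER_CUBIC))
E
```

```text
(0.006, 0.044) | [[-30.0, -25.0], [-5.0, 6.5], [46.0, 58.5]] | [[13.0, 26.5], [46.5, 61.0]] | [[29.5, 45.0], [54.0, 67.0]]
(0.006, 0.048) | [[-30.0, -26.5], [-7.5, 5.0], [44.5, 56.5]] | [[10.5, 25.5], [44.0, 59.0]] | [[27.0, 46.0], [50.0, 66.0]]
(0.006, 0.051) | [[-12.0, 3.5], [43.5, 55.5]] | [[7.0, 25.0], [34.0, 58.0]] | [[23.5, 64.5]]
(0.01, 0.044) | [[-30.0, -25.0], [-5.5, 6.5], [46.5, 58.0]] | [[12.5, 27.0], [46.0, 60.5]] | [[28.5, 44.5], [53.5, 66.5]]
(0.01, 0.048) | [[-30.0, -26.5], [-6.5, 5.0], [44.5, 56.5]] | [[11.5, 25.0], [44.5, 59.0]] | [[27.5, 43.0], [52.5, 65.0]]
(0.01, 0.051) | [[-7.5, 4.0], [43.0, 55.0]] | [[10.0, 24.0], [43.5, 57.5]] | [[26.0, 42.0], [50.5, 64.0]]
(0.014, 0.044) | [[-30.0, -24.0], [-8.5, 6.5], [45.5, 57.5]] | [[10.0, 28.0], [43.5, 60.5]] | [[26.0, 47.5], [50.5, 66.0]]
(0.014, 0.048) | [[-30.0, -26.0], [-7.5, 5.0], [44.5, 56.0]] | [[10.5, 25.0], [44.0, 58.5]] | [[26.5, 43.5], [51.0, 64.5]]
(0.014, 0.051) | [[-7.5, 4.0], [43.5, 55.0]] | [[10.0, 23.5], [43.0, 57.5]] | [[26.0, 41.5], [50.5, 63.5]]
21.4333 0.048405018586815694 [-3.93452139  2.9148745  14.79763199] [ 0.5875486  -0.16696441  0.10027573]
```

View pics/s8.png

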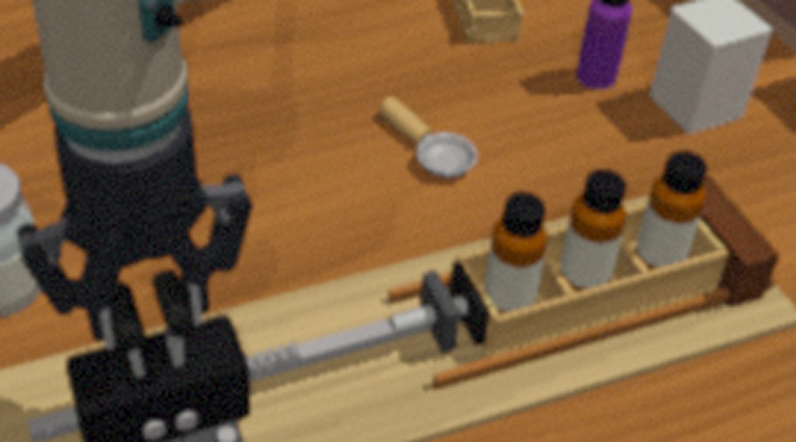

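Outer-edge gauge now reads 9.5–10.5 mm. The pad face hasn't moved since the last step, so the crate is hard on the stop. All three bottles are upright at (515,255), (595,230) and (672,210), and the bystanders are unmoved. Handing in with the squeeze held.

```bash
python3 -c "
from h import *
print(manip.sign_off())"
```

```text
the job is handed in; nothing more can be done
None
```

I stood both loose amber bottles upright in the two empty cells and pumped the clamp until the crate was against the stop. I handed in at about 21.4 s, still holding the handles squeezed to about 48 mm.

- **Bottles and bystanders:** in the last picture all three bottles stand upright, one per cell. The scoop and carton look unmoved, and so does the part of the jar in view. The tin was outside that picture, but the arm never worked near it.
- **Pad:** the image measurement against the free-pad pictures gives about 10 mm pressed in (9.5–10.5 mm). The pad face stopped moving while the jaw still advanced, so the crate is firmly on the stop.
- **Checks that disagreed or failed:**
    - My first gap measure read about 7.2 mm just before the last small squeeze, where the outer-edge one read 8.0. I trusted the outer-edge one because its lines agreed with each other.
    - I could not make out the black ring on the pin at this resolution, so the half-way mark was not confirmed by eye.
    - The wrist showed about 15 N upward while squeezing, far below the limits. I put it down to the pads dragging on the grips as they close.

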